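# Purge the carrier gas line at the gas control box

### The job

Purge the chromatograph's gas line at the grey gas control box: first push the raised end of the green rocker down as far as it goes so that it stays switched on, then do the same with the yellow rocker, and after that press the round blue button fully down and finish while still holding it down with the fingertips. Both rockers must stay on; do not press the blue button before both are on, and never press the red button. Everything is done by pushing with the fingers: grip or lift nothing, and leave the jar, vial, rack, bottle, tin and book where they stand.

Things in the scene. Friction and masses are not known exactly. Their poses are not given: they have to be found in the camera images.
- gas_box: Gas control box, grey, fixed, 208x200x28 mm, brass fittings on its far side. Origin at the centre of its underside; x points to its far side, y to its left, z up. Four modules on top in a 2 by 2 square, 92 mm apart both ways; their places vary.
- green_rocker_module: Module of the green rocker on the gas box: fixed black square plate 74x74x6 mm with the green rocker on it. Origin at the centre of the plate's underside, directly below the middle of the rocker, 28 mm above the bench; its axes are those of the gas box.
- green_rocker (a joint): Angle of the green rocker, rad. Near 0 = off (starts at 0 to 0.04): the near half (towards the module's -x) lies level and the far half (+x) rises from the middle at 0.36 rad. 0.36 = fully on, against its stop: the far half lies level. Pressing the raised far half down increases it. No spring, it stays where it is left; friction takes 1.8 N at 20 mm from the axle.
- green_press (a point): Point to press on the green rocker: on the top face of its raised far half, on the centre line, 20 mm along the face from the rocker's middle (the face ends at 29 mm). It moves with the rocker: 51 mm above the bench when off, 44 mm when fully on. The rocker is 57 mm long along the module's x and 38 mm wide along y; the axle is 10 mm above the module's underside, directly above its origin; nothing on the module outside the rocker stands more than 41 mm above the bench.
- yellow_rocker_module: Module of the yellow rocker on the gas box: fixed black square plate 74x74x6 mm with the yellow rocker on it. Origin at the centre of the plate's underside, directly below the middle of the rocker, 28 mm above the bench; its axes are those of the gas box.
- yellow_rocker (a joint): Angle of the yellow rocker, rad. Near 0 = off (starts at 0 to 0.04): the near half (towards the module's -x) lies level and the far half (+x) rises from the middle at 0.36 rad. 0.36 = fully on, against its stop: the far half lies level. Pressing the raised far half down increases it. No spring, it stays where it is left; friction takes 1.8 N at 20 mm from the axle.
- yellow_press (a point): Point to press on the yellow rocker: on the top face of its raised far half, on the centre line, 20 mm along the face from the rocker's middle (the face ends at 29 mm). It moves with the rocker: 51 mm above the bench when off, 44 mm when fully on. The rocker is 57 mm long along the module's x and 38 mm wide along y; the axle is 10 mm above the module's underside, directly above its origin; nothing on the module outside the rocker stands more than 41 mm above the bench.
- blue_button_module: Module of the blue button on the gas box: fixed black square plate 74x74x6 mm with the blue button on it. Origin at the centre of the plate's underside, directly below the middle of the button, 28 mm above the bench; its axes are those of the gas box.
- blue_button (a joint): Travel of the round blue button, m: 0 = up, 0.007 = fully down against its stop; pressing down increases it. A spring pushes it back with 2 N at the top and 5.5 N fully down.
- blue_press (a point): Centre of the flat top of the round blue button, cap 36 mm in diameter. It moves with the button: 56 mm above the bench when up, 49 mm when fully down; the metal collar round it, 46 mm in diameter, ends 38 mm above the bench.
- red_button_module: Module of the red button on the gas box: fixed black square plate 74x74x6 mm with the red button on it. Origin at the centre of the plate's underside, directly below the middle of the button, 28 mm above the bench; its axes are those of the gas box.
- red_button (a joint): Travel of the round red button, m: 0 = up, 0.007 = fully down against its stop; pressing down increases it. A spring pushes it back with 2 N at the top and 5.5 N fully down.
- red_press (a point): Centre of the flat top of the round red button, cap 36 mm in diameter. It moves with the button: 56 mm above the bench when up, 49 mm when fully down; the metal collar round it, 46 mm in diameter, ends 38 mm above the bench.
- septa_jar: Bystander, loose: small white jar with a green screw lid, 39 mm across, 47 mm tall, standing close to the left side of the gas box. Origin at the centre of its underside.
- vial: Bystander, loose: small clear vial with a blue cap, 12 mm across, 33 mm tall, standing close to the right side of the gas box. Origin at the centre of its underside.
- vial_rack: Bystander, loose: blue rack with filled vials, 72x190x39 mm, on the left in front of the chromatograph (fixed, 0.62 m tall, front face at x = 0.46 m, right side at y = 0.22 m, to be kept clear of). Origin at the centre of its underside.
- log_book: Bystander, loose: dark blue book lying flat, 210x147x13 mm, on the right. Origin at the centre of its underside.
- amber_bottle: Bystander, loose: amber glass bottle with a white cap, 48 mm across, 102 mm tall, behind the gas box. Origin at the centre of its underside.
- ferrule_tin: Bystander, loose: flat round white tin, 55 mm across, 18 mm tall, behind the gas box. Origin at the centre of its underside.

How it is judged (in metres and radians):
On the way, in this order (a step that is already met when the one before it is completed fails the run):
1. the green rocker is switched on (value of joint green_rocker above 0.28 rad), for 0.1 s.
2. the yellow rocker is switched on, the green one still on (value of joint each of green_rocker, yellow_rocker above 0.28 rad), for 0.1 s.
3. the blue button is held down by the fingers, both rockers on (all of step 2 and value of joint blue_button above 0.005 m and contact force between the fingers and blue_button_module above 2 N), for 0.2 s.
At the end, for the whole second after the job is handed in: Both rockers are on (beyond 0.28 of 0.36 rad), the red button is up (within 2 mm), and the fingers hold the blue button down by more than 5 of its 7 mm with more than 2 N (all of step 3 and value of joint red_button below 0.002 m); the arm keeps its last pose, push and grip.
It fails at once if the yellow rocker is switched before the green one is on (value of joint yellow_rocker above 0.18 rad and value of joint green_rocker below 0.28 rad).
It fails at once if the blue button is pressed before both rockers are on (value of joint blue_button above 0.003 m and value of joint any of green_rocker, yellow_rocker below 0.28 rad).
It fails at once if the red button is pressed (value of joint red_button above 0.003 m).
It fails at once if a jar, vial, bottle, tin, rack or book is shifted or lifted (more than 15 mm) (distance of any of septa_jar, vial, vial_rack, log_book, amber_bottle, ferrule_tin from where it was at the start of the episode above 0.015 m).
It fails at once if a jar, vial or bottle is tipped over (angle between any of septa_jar, vial, amber_bottle's own z axis and vertical above 0.5 rad).
It also fails if it takes over 48 s, if anything falls off the work surface, if the arm or the gripper's body presses on something with over 40 N, if the wrist force passes 120 N, or if a joint passes its speed limit or range.

### The arm

A 6-joint arm with a two-finger parallel gripper is mounted at the origin on a cart in front of the work surface, level with it; the furniture and walls round the work are solid. World frame = base frame: x ahead of the robot, y to its left, z up, the work surface at z = 0. Lengths are in mm, angles in rad, forces in N, time in s.
With the tool pointing down it reaches from about 350 to 775 mm from the base axis. Payload 7.3 kg.
Tool frame: the origin (TCP) lies at the centre of the arm's flange, where the gripper is bolted on; the fingertips stand 178 mm ahead of it and the grasp point (between the pads) lies 159 mm ahead of it; z points along the fingers, y is the direction in which the jaws open and shut (so a half turn about z gives the same grasp; the last joint's range is limited). The gripper opens to 92 mm and grips with 3 to 60 N. Pads are 19 mm wide; open, the fingers measure 130 mm over their backs; the gripper's body (75 mm by 190 mm) begins 47 mm behind the grasp point.
Start: joints at [-1.262, 0.342, 1.524, -0, 1.275, -0.146], TCP at [230.642, -471.627, 404.741] pointing down, gripper open.
Joint ranges: [-2.53, 2.53], [-0.77, 2.02], [0.04, 2.7], [-1, 4.14], [0.28, 2.66], [-3.11, 3.11]. Speed limits (rad/s): [2.57, 2.57, 3.14, 3.14, 3.14, 3.14].

### API

Orientations are given as [roll, pitch, yaw] about the fixed x, y, z axes, in that order (R = Rz(yaw) Ry(pitch) Rx(roll)).
In Python, from plant import status, viewer, ticket gives the robot as it stands.
- The arm moves only by the tool play_rows, never from a script. Its argument "commands" is a list of rows, each an object with "offset": the shift along the tool's x, y, z in m, a list of three; "twist": the turn about the tool's z in degrees. A call has 1 to 5 rows; each row shifts and turns the commanded pose from where the row before left it, along the tool's axes as they then stand; what a row does not reach is not made up. A row lasts 1/10 s, in which the tool goes at most 50 mm and 8.59 degrees, less where a joint would pass 70% of its speed; a pose out of reach is approached as far as the arm can. A call with a gripper value outside its range is refused whole. "jaw" is the closure in counts, from 0 (fully open) to 255 (shut), set as the call begins (left out, the last holds). The fingers move at their own pace and stop on an object; the grip force is fixed at half the most. Time passes only in rows, so rows that do not move let the fingers close. It gives the time, the measured TCP pose, the force and the opening at its end, in the units of the state.
- status.get_obs(): the state, without advancing time (a new reading comes with each control period).
- viewer.capture(name): name is "scene" or "top" or "wrist"; returns the picture (400x640x3 uint8, red, green, blue); there is no depth.
- viewer.camera_params(name): a dict with "fov_y" (degrees; the focal length in pixels is half the picture's height over the tangent of half this angle, whatever the lens; pixels are square), "cx", "cy" (the principal point, pixels), "D" ([k1, k2, p1, p2, k3] as OpenCV has them; the pictures are not rectified), "rvec" (rotation vector, rad) and "tvec" (3), from world to camera coordinates, as OpenCV has them; the wrist camera has in their place "T_tool_cam" (4x4, takes a point from camera to tool coordinates, whose origin is the TCP and whose axes are the flange's). Camera axes: x right, y down, z forward; pixel columns grow to the right and rows downward; lengths in mm; the calibration is good to about 2 mm. A picture is of the moment at which its call begins: read the wrist's pose just before it. camera_params takes no time and is no camera call.
- ticket.close_job(): hands the job in, once; it reports no verdict.
The state is a dict: "time": time; "joint_positions": joint angles; "dq": joint speeds; "tau": joint torques, N m; "tool_pos": TCP position; "tcp_rot": TCP orientation; "contact_force": force on the tool from outside, world axes, zero at the start; "moment": the same for the moment, N m; "grip_width": finger opening in mm.
Only numpy, scipy, OpenCV 4.12 (cv2) and the standard library are available. Lean on these libraries where they do the work, as an engineer would, in place of code of your own. Each camera call takes 0.05 s, during which the arm holds its last target.

## Working session

There is one attempt and no reset: what is moved stays moved. The work goes in short steps, Python scripts to look and compute and a tool call to move; the robot and the scene stay as the last step left them, time stands still between calls to the robot, and variables do not carry over. Pictures are saved under pics/ and viewed, and the job is handed in when it is done.

Besides the shell and the picture viewer there is one more tool, called as a command line: name --argument value ..., lists and objects as JSON in quotes. play_rows: Moves the arm, as the interface text tells. Its arguments: {"type":"object","properties":{"commands":{"type":"array"},"jaw":{"type":"number"}},"required":["commands"]}

```bash
mkdir -p pics; ls; python3 - <<'E'
from plant import status, viewer
import cv2
print(status.get_obs())
for n in ("scene","top","wrist"):
    print(n,viewer.camera_params(n))
for n in ("scene","top"):
    cv2.imwrite(f"pics/{n}0.png",cv2.cvtColor(viewer.capture(n),cv2.COLOR_RGB2BGR))
E
```

```text
pics
{'time': 0.0, 'joint_positions': array([-1.26198617e+00,  3.42725485e-01,  1.52501683e+00,  3.55630553e-07,
        1.27541126e+00, -1.46012324e-01]), 'dq': array([ 5.94300638e-04, -5.36911301e-04,  4.59557117e-05, -8.53857771e-04,
        1.56888614e-03, -8.34155268e-05]), 'tau': array([-9.92685818e-04, -4.31240129e+01, -2.44218224e+01,  7.17190979e-02,
        5.59310918e-02, -1.74656311e-04]), 'tool_pos': array([ 230.60627699, -471.48954737,  404.04338647]), 'tcp_rot': array([-3.14004839e+00, -2.27441890e-04,  4.54822202e-01]), 'contact_force': array([ 0.35743422,  0.02246164, -0.07471977]), 'moment': array([ 0.01214571, -0.01585525,  0.05124119]), 'grip_width': 91.64737875544078}
scene {'fov_y': 50.44188228473042, 'cx': 315.5836795716344, 'cy': 197.53966748821176, 'D': array([-0.0408205,  0.       ,  0.       ,  0.       ,  0.       ]), 'rvec': array([ 0.76395231, -2.54653968,  1.16686269]), 'tvec': array([ 470.93115157,  292.73786271, 1057.44757407])}
top {'fov_y': 55.27797070322445, 'cx': 319.7021325679295, 'cy': 203.68612459776293, 'D': array([-0.01388676,  0.        ,  0.        ,  0.        ,  0.        ]), 'rvec': array([ 1.99612458, -2.22649369,  0.22794413]), 'tvec': array([  20.76926093,  583.12371263, 1342.7707128 ])}
wrist {'fov_y': 61.686334232341174, 'cx': 321.9475416213393, 'cy': 197.11276271654694, 'D': array([-0.03672169,  0.        ,  0.        ,  0.        ,  0.        ]), 'T_tool_cam': array([[-4.36996001e-04, -9.60310118e-01, -2.78934198e-01,
         7.66210486e+01],
       [ 9.99999768e-01, -2.74056476e-04, -6.23145868e-04,
        -2.07373248e-02],
       [ 5.21969558e-04, -2.78934405e-01,  9.60310015e-01,
         1.97342983e+01],
       [ 0.00000000e+00,  0.00000000e+00,  0.00000000e+00,
         1.00000000e+00]])}
```

View pics/scene0.png

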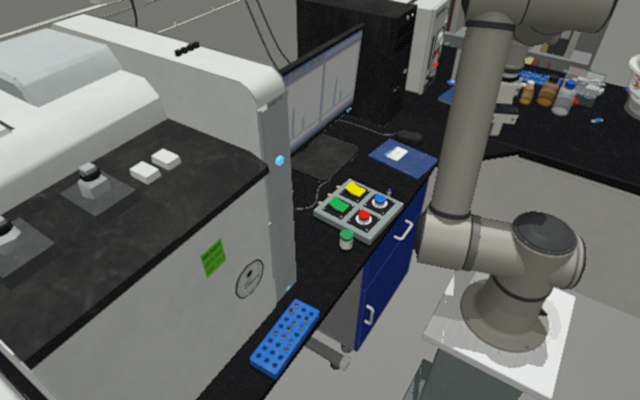

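View pics/top0.png

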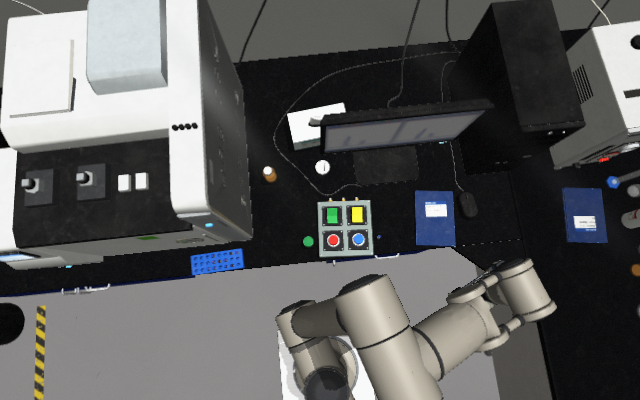

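The top view shows green at (332,215), yellow at (357,214), red at (333,240) and blue at (358,240). The jar is at (308,241) and the vial is near (378,237). Next I'll measure these with colour masks in both views.

```bash
cat > h.py <<'E'
import numpy as np, cv2
from scipy.spatial.transform import Rotation as R
from plant import status, viewer
def cam(n,obs=None):
    p=viewer.camera_params(n); f=200/np.tan(np.radians(p["fov_y"]/2))
    K=np.array([[f,0,p["cx"]],[0,f,p["cy"]],[0,0,1]])
    if n=="wrist":
        T=np.eye(4);T[:3,:3]=R.from_euler("xyz",obs["tcp_rot"]).as_matrix();T[:3,3]=obs["tool_pos"]
        M=T@p["T_tool_cam"]; return K,p["D"],M[:3,:3],M[:3,3]
    Rm=cv2.Rodrigues(p["rvec"])[0]; return K,p["D"],Rm.T,-Rm.T@p["tvec"]
def ray(c,uv):
    K,D,Rw,o=c; u=cv2.undistortPoints(np.array([[uv]],float),K,D)[0,0]
    return o,Rw@np.array([u[0],u[1],1])
def plane(c,uv,z):
    o,d=ray(c,uv); return o+d*(z-o[2])/d[2]
def proj(c,P):
    K,D,Rw,o=c; return cv2.projectPoints(np.atleast_2d(P).astype(float),cv2.Rodrigues(Rw.T)[0],-Rw.T@o,K,D)[0][:,0]
HS={"green":((50,120,60),(75,255,255)),"yellow":((22,150,100),(35,255,255)),"blue":((100,120,120),(118,255,255)),"red1":((0,150,100),(8,255,255)),"red2":((172,150,100),(180,255,255))}
def blobs(img,roi,amin=20):
    x0,y0,x1,y1=roi; hsv=cv2.cvtColor(img,cv2.COLOR_RGB2HSV)[y0:y1,x0:x1]; out={}
    for n in ("green","yellow","blue","red"):
        m=cv2.inRange(hsv,*HS[n]) if n!="red" else cv2.inRange(hsv,*HS["red1"])|cv2.inRange(hsv,*HS["red2"])
        k,l,s,c=cv2.connectedComponentsWithStats(m)
        out[n]=[(int(s[i,4]),c[i]+[x0,y0],s[i,:4]+[x0,y0,0,0]) for i in range(1,k) if s[i,4]>=amin]
    return out
E
python3 - <<'E'
from h import *
for n,roi in (("scene",(310,170,415,250)),("top",(295,190,395,265))):
    c=cam(n); b=blobs(cv2.cvtColor(cv2.imread(f"pics/{n}0.png"),cv2.COLOR_BGR2RGB),roi)
    for k,v in b.items():
        for a,uv,bb in v: print(n,k,a,uv.round(1),bb,plane(c,uv,55 if k in("red","blue") else 45).round(1))
E
```

```text
scene green 194 [338.5 204.7] [329 197  21  16] [533.6 -81.9  45. ]
scene green 127 [346.  234.7] [339 230  15  11] [449.8  16.4  45. ]
scene yellow 173 [355.2 189.5] [346 182  20  15] [ 526.7 -173.9   45. ]
scene blue 41 [410.7 171.9] [404 170  11   7] [ 411.9 -345.    55. ]
scene blue 78 [379.5 198.4] [374 195  12   8] [ 437.4 -166.5   55. ]
scene red 86 [363.5 214.8] [358 211  13   9] [443.5 -74.1  55. ]
top green 174 [331.9 215.5] [327 208  11  16] [536.  -83.2  45. ]
top green 98 [308. 241.] [303 236  11  11] [451.7  14.5  45. ]
top yellow 173 [357.  214.5] [352 207  11  16] [ 529.8 -175.6   45. ]
top blue 72 [358.3 238.6] [354 234  10  10] [ 439.6 -168.    55. ]
top red 68 [332.9 240. ] [329 236   9   9] [444.5 -76.   55. ]
```

The rays from the two views agree to within about 3 mm. Box yaw is about -0.055. I'll close the jaws, turn to align with the box, then move over it for a close look.

play_rows --commands '[{"offset": [0, 0, 0], "twist": 7.3}, {"offset": [0, 0, 0], "twist": 7.3}, {"offset": [0, 0, 0], "twist": 7.3}, {"offset": [0, 0, 0], "twist": 7.3}, {"offset": [0, 0, 0], "twist": 0}]' --jaw 255

```text
time: 0.6
tool_pos: [230.6, -471.6, 404.4]
tcp_rot: [-3.141, 0.0, -0.056]
contact_force: [0.5, -0.2, -0.5]
grip_width: 56.1
```

play_rows --commands '[{"offset": [0.026, -0.036, 0], "twist": 0}, {"offset": [0.026, -0.036, 0], "twist": 0}, {"offset": [0.026, -0.036, 0], "twist": 0}, {"offset": [0.026, -0.036, 0], "twist": 0}, {"offset": [0.026, -0.036, 0], "twist": 0}]'

```text
time: 1.1
tool_pos: [371.1, -297.5, 404.6]
tcp_rot: [-3.142, 0.0, -0.051]
contact_force: [0.4, -0.9, -0.1]
grip_width: 16.3
```

play_rows --commands '[{"offset": [0.026, -0.036, 0], "twist": 0}, {"offset": [0.026, -0.036, 0], "twist": 0}, {"offset": [0.026, -0.036, 0], "twist": 0}, {"offset": [0.026, -0.036, 0], "twist": 0}, {"offset": [0.026, -0.036, 0], "twist": 0}]'

```text
time: 1.6
tool_pos: [510.8, -124.7, 404.6]
tcp_rot: [3.141, 0.0, -0.051]
contact_force: [0.7, -0.9, 0.0]
grip_width: -0.1
```

play_rows --commands '[{"offset": [0, 0, 0], "twist": 0}, {"offset": [0, 0, 0], "twist": 0}, {"offset": [0, 0, 0], "twist": 0}]'

```text
time: 1.9
tool_pos: [509.5, -127.0, 404.5]
tcp_rot: [3.141, 0.001, -0.054]
contact_force: [-0.2, -0.6, 0.8]
grip_width: 0.6
```

```bash
python3 - <<'E'
from h import *
o=status.get_obs(); img=viewer.capture("wrist"); c=cam("wrist",o)
print(o["tool_pos"],o["tcp_rot"],o["grip_width"])
cv2.imwrite("pics/w1.png",cv2.cvtColor(img,cv2.COLOR_RGB2BGR))
for k,v in blobs(img,(0,0,640,400),150).items():
    for a,uv,bb in v: print(k,a,uv.round(1),bb,plane(c,uv,55.5 if k in("red","blue") else 45).round(1))
E
```

```text
[ 509.50988718 -127.04613525  404.5052027 ] [ 3.14131551e+00  7.81126283e-04 -5.37955853e-02] 0.6023235262105286
green 2060 [277.2 152.2] [257 126  40  54] [537.  -82.1  45. ]
green 1055 [196.7 233.8] [178 217  38  35] [452.5  14.5  45. ]
yellow 2098 [367.6 153.7] [348 127  42  55] [ 530.5 -174.    45. ]
blue 11593 [593.  170.8] [534  69 106 183] [ 503.  -404.5   55.5]
blue 535 [364.3 234.8] [348 224  33  21] [ 446.1 -167.8   55.5]
blue 416 [  9.4 239.2] [  0 228  23  27] [460.4 221.7  55.5]
red 589 [277.6 234.3] [261 222  34  23] [451.6 -76.   55.5]
```

View pics/w1.png

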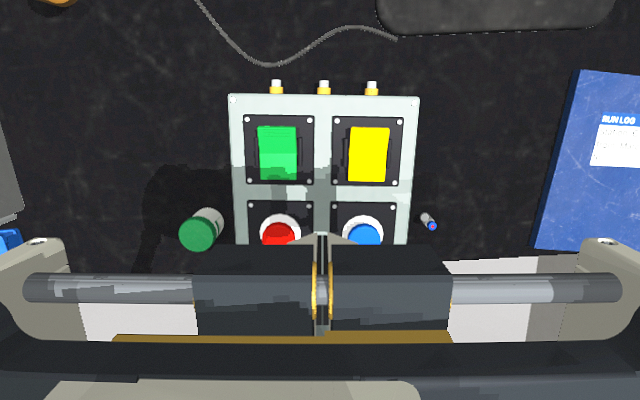

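The wrist view shows green at (277,152) and yellow at (368,154), with the fingers closed. That puts the rocker centres at about (537,-82) for green and (531,-174) for yellow. I'll go over green's raised half and down to just above it.

play_rows --commands '[{"offset": [0.0215, -0.023, 0], "twist": 0}, {"offset": [0.0215, -0.023, 0], "twist": 0}, {"offset": [0, 0, 0.04], "twist": 0}, {"offset": [0, 0, 0.04], "twist": 0}, {"offset": [0, 0, 0.04], "twist": 0}]'

```text
time: 2.45
tool_pos: [554.9, -84.0, 283.8]
tcp_rot: [3.141, -0.001, -0.056]
contact_force: [1.0, -0.6, 0.2]
grip_width: 0.4
```

play_rows --commands '[{"offset": [0, 0, 0.03], "twist": 0}, {"offset": [0, 0, 0], "twist": 0}, {"offset": [0, 0, 0], "twist": 0}, {"offset": [0, 0, 0], "twist": 0}]'

```text
time: 2.85
tool_pos: [556.0, -83.7, 256.8]
tcp_rot: [3.141, -0.004, -0.056]
contact_force: [-0.8, 0.2, -0.3]
grip_width: 0.5
```

```bash
python3 - <<'E'
from h import *
o=status.get_obs(); img=viewer.capture("wrist"); c=cam("wrist",o)
print(o["tool_pos"],o["tcp_rot"],o["contact_force"])
cv2.imwrite("pics/w2.png",cv2.cvtColor(img,cv2.COLOR_RGB2BGR))
s=cv2.cvtColor(viewer.capture("scene"),cv2.COLOR_RGB2BGR)
cv2.imwrite("pics/s2.png",cv2.resize(s[150:280,280:460],None,fx=4,fy=4))
E
```

```text
[556.01819671 -83.66515475 256.84952067] [ 3.14066458 -0.00364974 -0.05557195] [-0.79068472  0.1846655  -0.31759194]
```

View pics/w2.png

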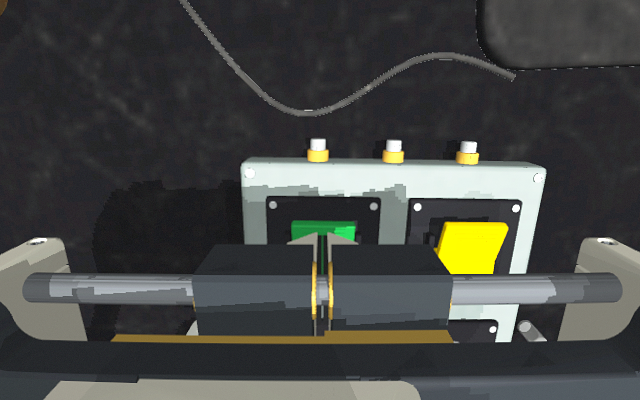

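View pics/s2.png

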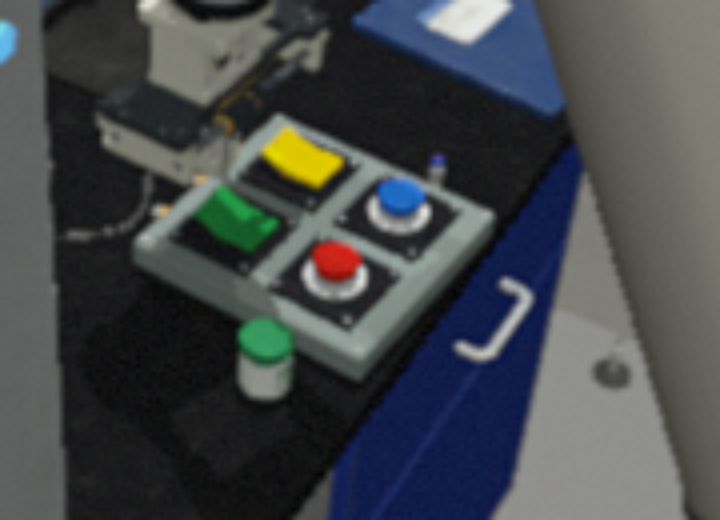

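The fingertips are centred on the green rocker: its far edge spans columns 291–356 and the fingers are at about 322. I'll press down to a tip height of about 44 mm, checking the force.

play_rows --commands '[{"offset": [0, 0, 0.012], "twist": 0}, {"offset": [0, 0, 0.01], "twist": 0}, {"offset": [0, 0, 0.006], "twist": 0}, {"offset": [0, 0, 0.004], "twist": 0}, {"offset": [0, 0, 0], "twist": 0}]'

```text
time: 3.45
tool_pos: [555.5, -82.8, 222.4]
tcp_rot: [-3.142, 0.0, -0.055]
contact_force: [-0.6, -1.6, 0.3]
grip_width: 0.5
```

play_rows --commands '[{"offset": [0, 0, 0.002], "twist": 0}, {"offset": [0, 0, 0.002], "twist": 0}, {"offset": [0, 0, 0], "twist": 0}, {"offset": [0, 0, 0], "twist": 0}]'

```text
time: 3.85
tool_pos: [555.3, -82.7, 221.8]
tcp_rot: [3.141, -0.001, -0.054]
contact_force: [-8.5, 2.6, 28.6]
grip_width: 0.4
```

Firm stop: 28.6 N with the tip at 43.8 mm, which matches fully on. I'll lift, look, and go to yellow.

play_rows --commands '[{"offset": [0, 0, -0.018], "twist": 0}, {"offset": [0, 0, -0.018], "twist": 0}, {"offset": [-0.001, 0.046, 0], "twist": 0}, {"offset": [0, 0.046, 0], "twist": 0}, {"offset": [0, 0, 0], "twist": 0}]'

```text
time: 4.35
tool_pos: [549.0, -179.2, 254.7]
tcp_rot: [3.14, -0.001, -0.059]
contact_force: [0.4, 0.5, -0.4]
grip_width: 0.5
```

play_rows --commands '[{"offset": [0, 0, 0], "twist": 0}, {"offset": [0, 0, 0], "twist": 0}]'

```text
time: 4.55
tool_pos: [549.2, -173.9, 254.3]
tcp_rot: [-3.141, 0.001, -0.055]
contact_force: [-0.3, 0.6, 1.2]
grip_width: 0.2
```

```bash
python3 - <<'E'
from h import *
o=status.get_obs(); img=viewer.capture("wrist"); c=cam("wrist",o)
print(o["tool_pos"],o["tcp_rot"],o["contact_force"])
cv2.imwrite("pics/w3.png",cv2.cvtColor(img,cv2.COLOR_RGB2BGR))
s=cv2.cvtColor(viewer.capture("scene"),cv2.COLOR_RGB2BGR)
cv2.imwrite("pics/s3.png",cv2.resize(s[150:280,280:460],None,fx=4,fy=4))
E
```

```text
[ 549.20521155 -173.92502515  254.25230457] [-3.14089398e+00  1.22723515e-03 -5.45844646e-02] [-0.3250791   0.59344047  1.16964647]
```

View pics/w3.png

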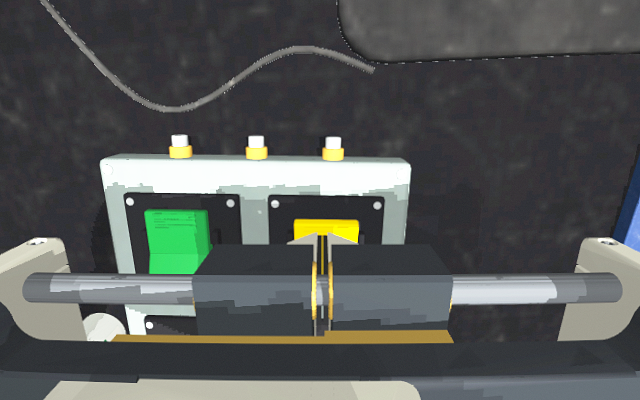

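View pics/s3.png

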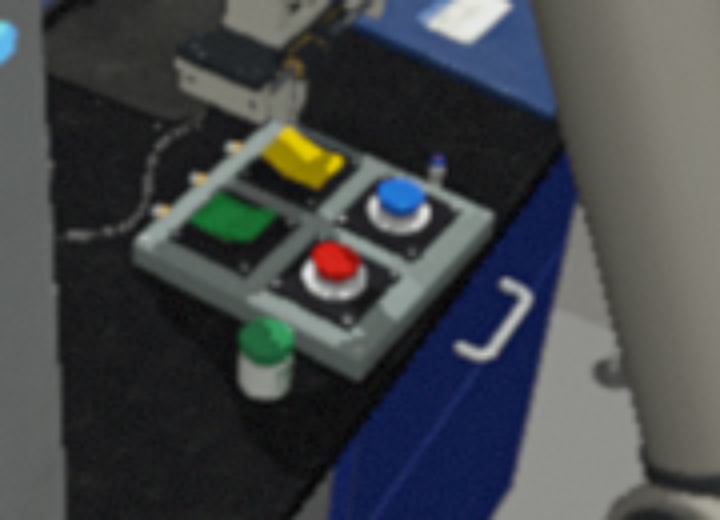

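The scene view shows green switched over, with its far half now level. The fingers are over the raised half of yellow, whose edge spans columns 294–358. Pressing yellow the same way.

play_rows --commands '[{"offset": [0, 0, 0.012], "twist": 0}, {"offset": [0, 0, 0.01], "twist": 0}, {"offset": [0, 0, 0.006], "twist": 0}, {"offset": [0, 0, 0.004], "twist": 0}, {"offset": [0, 0, 0], "twist": 0}]'

```text
time: 5.15
tool_pos: [549.4, -174.5, 222.4]
tcp_rot: [-3.141, 0.001, -0.055]
contact_force: [0.0, 0.4, 0.1]
grip_width: 0.1
```

play_rows --commands '[{"offset": [0, 0, 0.002], "twist": 0}, {"offset": [0, 0, 0.002], "twist": 0}, {"offset": [0, 0, 0], "twist": 0}, {"offset": [0, 0, 0], "twist": 0}]'

```text
time: 5.55
tool_pos: [549.3, -174.5, 221.8]
tcp_rot: [3.141, -0.001, -0.055]
contact_force: [-7.5, 5.0, 26.6]
grip_width: 0.2
```

Yellow hit the same stop. I'll lift and move 110 mm towards the near side, over blue.

play_rows --commands '[{"offset": [0, 0, -0.018], "twist": 0}, {"offset": [0, 0, -0.018], "twist": 0}, {"offset": [-0.037, 0, 0], "twist": 0}, {"offset": [-0.037, 0, 0], "twist": 0}, {"offset": [-0.0365, 0, 0], "twist": 0}]'

```text
time: 6.05
tool_pos: [437.6, -168.3, 254.4]
tcp_rot: [3.142, 0.0, -0.054]
contact_force: [0.2, -0.9, 0.4]
grip_width: 0.6
```

play_rows --commands '[{"offset": [0, 0, 0], "twist": 0}, {"offset": [0, 0, 0], "twist": 0}, {"offset": [0, 0, 0], "twist": 0}]'

```text
time: 6.35
tool_pos: [440.0, -169.0, 254.9]
tcp_rot: [3.141, -0.001, -0.055]
contact_force: [-0.6, 0.3, -0.7]
grip_width: 0.4
```

```bash
python3 - <<'E'
from h import *
o=status.get_obs(); img=viewer.capture("wrist"); c=cam("wrist",o)
print(o["tool_pos"],o["tcp_rot"],o["contact_force"])
cv2.imwrite("pics/w4.png",cv2.cvtColor(img,cv2.COLOR_RGB2BGR))
s=cv2.cvtColor(viewer.capture("scene"),cv2.COLOR_RGB2BGR)
cv2.imwrite("pics/s4.png",cv2.resize(s[150:280,280:460],None,fx=4,fy=4))
E
```

```text
[ 439.96000857 -168.9739786   254.90954099] [ 3.14087048e+00 -1.37471525e-03 -5.48784073e-02] [-0.55542096  0.28298121 -0.65548928]
```

View pics/w4.png

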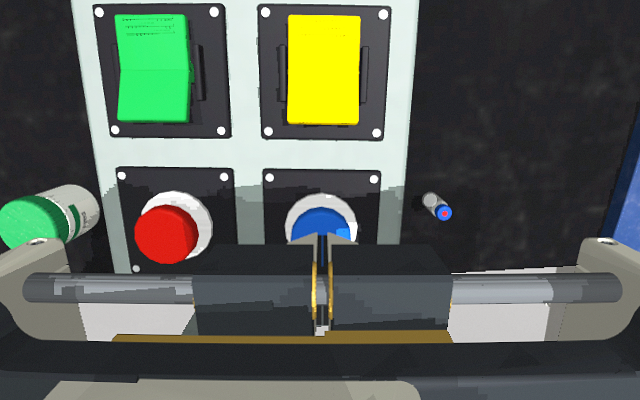

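View pics/s4.png

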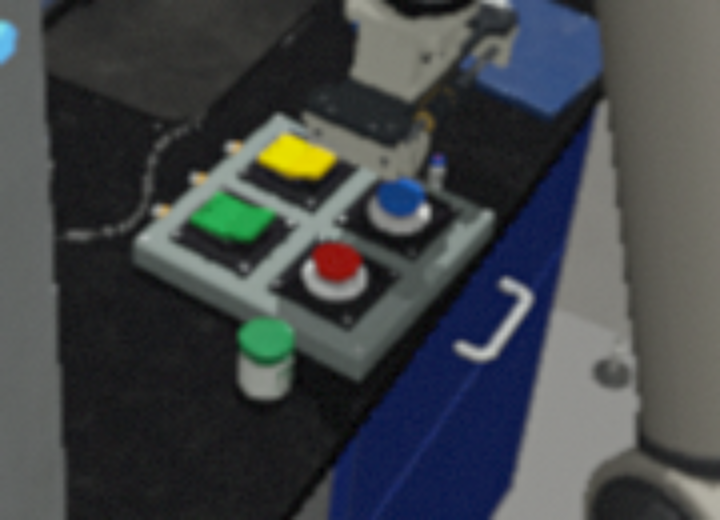

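Both rockers are on, with their far halves level. The fingers are at column 322, centred on blue at about 321. The stop should be at a TCP height of about 227 mm, so I'll press slightly beyond it.

play_rows --commands '[{"offset": [0, 0, 0.012], "twist": 0}, {"offset": [0, 0, 0.008], "twist": 0}, {"offset": [0, 0, 0.005], "twist": 0}, {"offset": [0, 0, 0.003], "twist": 0}, {"offset": [0, 0, 0], "twist": 0}]'

```text
time: 6.95
tool_pos: [439.5, -168.6, 227.3]
tcp_rot: [3.141, -0.001, -0.055]
contact_force: [-0.4, 1.6, 5.8]
grip_width: 0.6
```

play_rows --commands '[{"offset": [0, 0, 0.002], "twist": 0}, {"offset": [0, 0, 0], "twist": 0}, {"offset": [0, 0, 0], "twist": 0}, {"offset": [0, 0, 0], "twist": 0}]'

```text
time: 7.35
tool_pos: [439.4, -168.5, 226.9]
tcp_rot: [3.141, -0.002, -0.055]
contact_force: [-5.5, 3.9, 24.4]
grip_width: 0.6
```

Blue is at its stop: 24 N with the tip at 49 mm. One check of the pictures before handing in.

```bash
python3 - <<'E'
from h import *
cv2.imwrite("pics/w5.png",cv2.cvtColor(viewer.capture("wrist"),cv2.COLOR_RGB2BGR))
s=cv2.cvtColor(viewer.capture("scene"),cv2.COLOR_RGB2BGR)
cv2.imwrite("pics/s5.png",cv2.resize(s[150:280,280:460],None,fx=4,fy=4))
o=status.get_obs();print(o["tool_pos"],o["contact_force"])
E
```

```text
[ 439.35684471 -168.50453753  226.88883914] [-4.51678984  4.36987598 24.87481581]
```

View pics/w5.png

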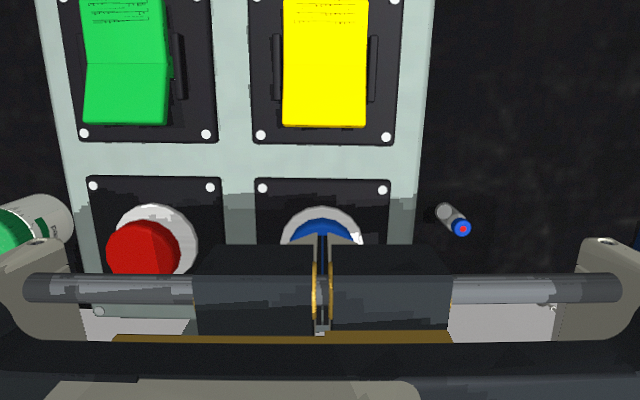

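View pics/s5.png

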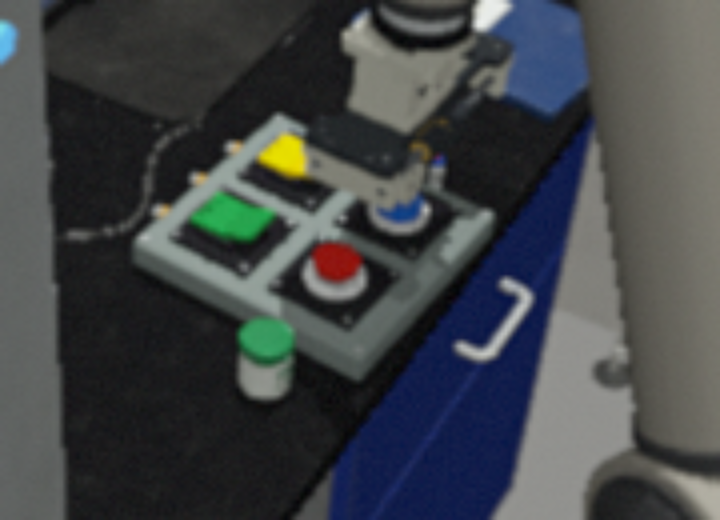

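The views show blue held down, red up, both rockers on, and the jar and vial standing where they were.

```bash
python3 -c "
from plant import ticket
print(ticket.close_job())"
```

```text
the job is handed in; nothing more can be done
None
```

I switched the green rocker on, then the yellow, then pressed the blue button and handed the job in while still holding it down, about 7.5 s into the 48 s limit. I got no verdict on handing in, so success rests on the checks below.

- **Rockers:** both reached a firm stop with the fingertips at 43.8 mm, against 44 mm expected. The force was about 29 N on green and 27 N on yellow. Pictures taken afterwards show both switched over and still on.
- **Blue button:** it is held against its stop with the fingertips at about 49 mm and about 25 N, centred on the cap.
- **Red button and bystanders:** in the last pictures red is up and never touched, and the jar and vial stand where they were. I did not check the rack, bottle, tin and book again at the end, but the arm never went near them.

None of these checks failed. The only disagreement was in the first position measurements, where the cameras differed by up to about 4 mm, and pressing at the positions I chose worked.

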